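# Fold the sprung book rest flat and bolt it

## Robot

A 6-joint arm with a two-finger parallel gripper is mounted at the origin on a cart in front of the work surface, level with it; the furniture and walls round the work are solid. World frame = base frame: x ahead of the robot, y to its left, z up, the work surface at z = 0. Lengths are in m, angles in rad, forces in N, time in s.
With the tool pointing down it reaches from about 0.375 to 0.9 m from the base axis. Payload 3.1 kg.
Tool frame: the origin (TCP) lies between the finger pads; the fingertips stand ahead of it and the grasp point (between the pads) lies 3 mm ahead of it (tips_ahead is the z of the fingertips in the tool frame, in m); z points along the fingers, x is the direction in which the jaws open and shut, and the axes are right-handed (so a half turn about z gives the same grasp; the last joint's range is limited). The gripper opens to 87 mm and grips with 3 to 60 N. Pads are 19 mm wide; open, the fingers measure 117 mm over their backs; the gripper's body (75 mm by 190 mm) begins 51 mm behind the grasp point.
Start: joints at [-1.508, 0.527, 1.433, -0, 1.181, -0.178], TCP at [0.149, -0.607, 0.245] pointing down, gripper open.
Joint ranges: [-3.08, 3.08], [-0.75, 2.2], [0.22, 2.44], [-1.43, 4.57], [0, 2.65], [-2.85, 2.85]. Speed limits (rad/s): [2.79, 2.79, 3.14, 3.14, 3.14, 3.14].

## Interface

Orientations are given as a unit quaternion [x, y, z, w].
In Python, from bench import * gives the robot as it stands.
- The arm moves only by the tool carry_out, never from a script. Its argument "motion" is a list that holds one entry, the list of rows, each a list of 4 numbers: the shift along the tool's x, y, z normalised to -1 to 1, where 1 is 0.03 m, then the turn about the tool's z normalised to -1 to 1, where 1 is 6 degrees. In form: [[[tx, ty, tz, roll], ...]]. A call has exactly 5 rows; each row shifts and turns the commanded pose from where the row before left it, along the tool's axes as they then stand; what a row does not reach is not made up. A row lasts 1/12 s, in which the tool goes at most 41.7 mm and 7.16 degrees, less where a joint would pass 70% of its speed; a pose out of reach is approached as far as the arm can. A call with a number of a shift or a turn outside -1 to 1 is refused whole. A call with a gripper value outside its range is refused whole. "fingers" is the opening, from -1 (shut) to 1 (fully open), set as the call begins (left out, the last holds). The fingers move at their own pace and stop on an object; "force" is the grip in N (left out, the last holds). Time passes only in rows, so rows that do not move let the fingers close, or fill a call up. It gives the time, the measured TCP pose, the force and the opening at its end, in the units of the state.
- state(): the state, without advancing time (a new reading comes with each control period).
- snapshot(name): name is "side" or "top" or "wrist"; returns a dict with "color" (384x512x3 uint8, red, green, blue), "range_z" (384x512 float32, m along the optical axis (not along the pixel's ray), 0 where there is no reading), "camera_matrix" (3x3 intrinsics, pixels), "dist_coeffs" ([k1, k2, p1, p2, k3] as OpenCV has them; the pictures are not rectified), "T" (4x4, takes a point from camera to world coordinates). Camera axes: x right, y down, z forward; pixel columns grow to the right and rows downward; lengths in m; the calibration is good to about 2 mm. A picture is of the moment at which its call begins.
- job_done(): hands the job in, once; it reports no verdict.
The state is a dict: "clock": time; "qpos": joint angles; "joint_velocities": joint speeds; "tau": joint torques, N m; "position": TCP position; "ee_rot": TCP orientation; "force": force on the tool from outside, world axes, zero at the start; "wrist_torque": the same for the moment, N m; "width": finger opening in m.
Only numpy, scipy, OpenCV 4.12 (cv2) and the standard library are available. Lean on these libraries where they do the work, as an engineer would, in place of code of your own. Each camera call takes 0.05 s, during which the arm holds its last target.

## Task

The recipe-book rest is finished with: press its sprung sloping plate down by the thumb pad until it sits firmly level on its buffers and, while holding it down, slide the bolt fully home under the keeper so that the plate stays level when you let go. Be firm but gentle: never push or squeeze the plate or the bolt hard, and leave the things standing around it alone.

Things in the scene. Friction and masses are not known exactly. Their poses are not given: they have to be found in the camera images.
- rest: Book rest fixed to the worktop: plywood base 180 x 200 x 20 mm. Origin at the centre of its underside; x points from the hinge side to the far, rising side, y to the side that carries the keeper. Its light wooden plate, 172 x 196 x 8 mm with a 12 mm high ledge, turns about an axis along y through (-80, 0, 34) mm, which lies in the plate's underside.
- plate: The light wooden plate; origin in its underside, 130 mm from the hinge axis, mid-width, 34 mm above the worktop when level; z normal to the plate. Its spring lifts the far edge, at most 0.36 rad. Pressed at the thumb pad, 140 mm from the hinge, it yields at about 5 N, reaches level and its hard buffers at about 10 N and sits firmly at 14 to 20 N. Over 25 N on plate, bolt and pad (pinching counts too) is too hard.
- bolt (a joint): Travel of the slide bolt along the plate in m towards the rest's +y: 0 = fully back, 0.022 = fully home against its hard stop. It slides with about 1.5 N of friction and stays where it is left.
- keeper (a point): Middle of the underside of the steel keeper arch on the rest's +y side, 52.5 mm above the worktop: 12 mm thick along y, 6 mm high, opening 20 mm wide (x). The bolt's 8 mm round-nosed steel tongue, on the foot plate's +y end, passes under it with 2 mm to spare only when the plate is level; else its nose strikes the arch.
- egg_cup: Plated egg cup, 46 mm across and 60 mm high, origin at the centre of its foot; loose, to be left alone.
- jigger: Steel double jigger, 43 mm across and 70 mm high, origin at the centre of its foot; loose, to be left alone.
- book: Black book lying flat, 148 x 110 x 16 mm, origin at the centre of its underside; loose, to be left alone.
- bolt_foot (a point): Middle of the upper face of the bolt's steel foot plate (moves with plate and bolt; y = sliding direction, towards the keeper); 46 mm above the worktop with the plate level. Above it, on a screw stem, sits a black thumb pad, its upper face 6 to 19 mm above this point along z, set differently each time and not measured: find it by touch. Pad 34 mm (x), flat for 48 mm (y) between two red ridges 10 mm high, 6 mm thick.

How it is judged:
On the way:
1. the plate is pressed level (within 0.014 rad) and firmly onto its buffers, with 12 N or more, with the bolt not yet home (angle between plate's own z axis and vertical below 0.014 rad and value of joint bolt below 0.014 m and contact force between the fingers and plate above 12 N), for 0.1 s.
At the end, for the whole second after the job is handed in: The plate stays level by itself, within 0.03 rad, at rest, with the bolt at least 18 mm of its 22 mm out under the keeper (angle between plate's own z axis and vertical below 0.03 rad and value of joint bolt above 0.018 m and linear speed of plate below 0.005 m/s); the robot touches nothing.
It fails at once if the plate or bolt is pushed or squeezed with more than 25 N (contact force between any of the fingers, the arm and plate above 25 N).
It fails at once if a bystander is shifted by more than 15 mm (distance of any of egg_cup, jigger, book from where it was at the start of the episode above 0.015 m).
It also fails if it takes over 69 s, if anything falls off the work surface, if the arm or the gripper's body presses on something with over 40 N, if the wrist force passes 120 N, or if a joint passes its speed limit or range.

## Working session

There is one attempt and no reset: what is moved stays moved. The work goes in short steps, Python scripts to look and compute and a tool call to move; the robot and the scene stay as the last step left them, time stands still between calls to the robot, and variables do not carry over. Pictures are saved under pics/ and viewed, and the job is handed in when it is done.

Besides the shell and the picture viewer there is one more tool, called after "Call:" as a command line: name --argument value ..., lists and objects as JSON in quotes. carry_out: Moves the arm, as the interface text tells. Its arguments: {"type":"object","properties":{"motion":{"type":"array","items":{"type":"array","items":{"type":"array","items":{"type":"number"}}}},"fingers":{"type":"number"},"force":{"type":"number"}},"required":["motion"]}

```bash
mkdir -p pics; ls
python3 - <<'E'
from bench import *
import cv2,numpy as np
s=state(); print(s)
for n in ["side","top","wrist"]:
    d=snapshot(n); np.savez(f"pics/{n}0.npz",**d)
    cv2.imwrite(f"pics/{n}0.png",d["color"][:,:,::-1])
    print(n,d["camera_matrix"].round(1).tolist(),np.round(d["dist_coeffs"],3),d["T"].round(3).tolist())
E
```

```text
pics
{'clock': 0.0, 'qpos': array([-1.50853938e+00,  5.28449152e-01,  1.43387435e+00, -9.29067447e-06,
        1.18139645e+00, -1.78545127e-01]), 'joint_velocities': array([-0.00074663, -0.00084258,  0.00067645, -0.00108802,  0.00176756,
        0.00044497]), 'tau': array([ 8.86806229e-04, -4.40042281e+01, -1.76591688e+01,  6.33153738e-02,
        5.80842909e-02, -1.78718601e-04]), 'position': array([ 0.14900736, -0.60628569,  0.24359093]), 'ee_rot': array([ 7.86919204e-01, -6.17055132e-01, -7.10346017e-04, -7.91694007e-04]), 'force': array([ 0.02418966, -0.53595767, -0.50288026]), 'wrist_torque': array([-0.08573098,  0.00222381,  0.01877004]), 'width': 0.08691553714019146}
side [[461.2, 0.0, 253.0], [0.0, 461.2, 196.4], [0.0, 0.0, 1.0]] [-0.157  0.     0.     0.     0.   ] [[-0.822, -0.22, 0.526, -0.201], [-0.57, 0.291, -0.769, 1.038], [0.017, -0.931, -0.364, 0.525], [0.0, 0.0, 0.0, 1.0]]
top [[374.2, 0.0, 260.6], [0.0, 374.2, 189.4], [0.0, 0.0, 1.0]] [-0.081  0.     0.     0.     0.   ] [[-0.029, -0.993, 0.11, 0.385], [-0.999, 0.031, 0.018, 0.026], [-0.022, -0.11, -0.994, 0.987], [0.0, 0.0, 0.0, 1.0]]
wrist [[265.7, 0.0, 252.2], [0.0, 265.7, 194.4], [0.0, 0.0, 1.0]] [-0.007  0.     0.     0.     0.   ] [[0.238, -0.934, -0.268, 0.222], [-0.971, -0.23, -0.064, -0.588], [-0.002, 0.275, -0.961, 0.384], [0.0, 0.0, 0.0, 1.0]]
```

View pics/side0.png

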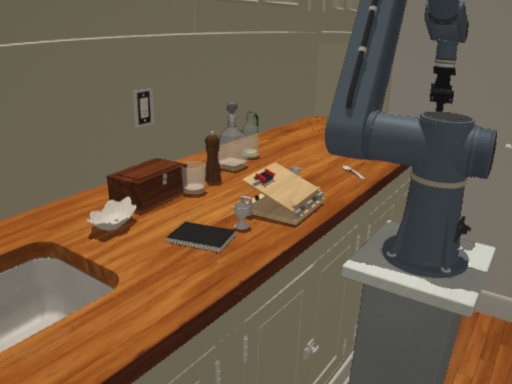

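View pics/top0.png

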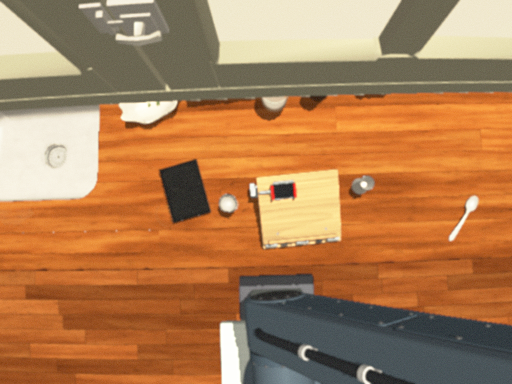

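View pics/wrist0.png

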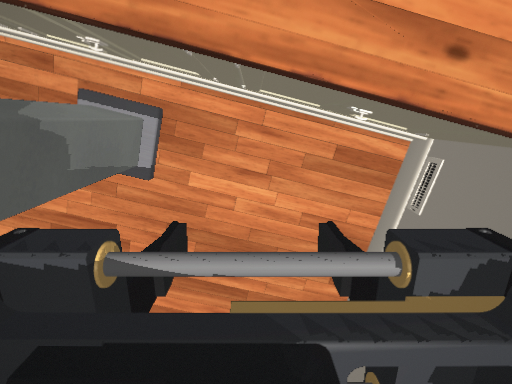

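```bash
cat > h.py <<'E'
import cv2,numpy as np
def ld(n): return dict(np.load(f"pics/{n}.npz"))
def ray(d,uv):
    p=cv2.undistortPoints(np.array(uv,float).reshape(-1,1,2),d["camera_matrix"],d["dist_coeffs"])[:,0]
    r=np.c_[p,np.ones(len(p))]; return d["T"][:3,3], r@d["T"][:3,:3].T
def plane(d,uv,z):
    o,r=ray(d,uv); return o+r*((z-o[2])/r[:,2])[:,None]
def depthpts(d,mask):
    v,u=np.nonzero(mask&(d["range_z"]>0)); c=np.c_[u,v].astype(float)
    o,r=ray(d,c); return o+r*d["range_z"][v,u][:,None],c
E
python3 - <<'E'
from h import *
d=ld("top0"); im=d["color"]
cv2.imwrite("pics/topz.png",cv2.resize(im[155:260,205:385][:,:,::-1],None,fx=4.4,fy=4.4,interpolation=cv2.INTER_CUBIC))
s=ld("side0")["color"]
cv2.imwrite("pics/sidez.png",cv2.resize(s[150:250,220:340][:,:,::-1],None,fx=6,fy=6,interpolation=cv2.INTER_CUBIC))
for n in["top0","side0"]:
    d=ld(n); hsv=cv2.cvtColor(d["color"],cv2.COLOR_RGB2HSV)
    roi=np.zeros(hsv.shape[:2],bool)
    if n=="top0": roi[170:215,240:320]=1
    else: roi[160:200,235:290]=1
    m=((hsv[...,0]<6)|(hsv[...,0]>172))&(hsv[...,1]>170)&(hsv[...,2]>90)&roi
    k,l,st,c=cv2.connectedComponentsWithStats(m.astype(np.uint8))
    for i in range(1,k):
        p,_=depthpts(d,l==i); print(n,st[i],c[i].round(1),p.mean(0).round(4) if len(p) else None)
    m=(d["color"].max(2)<60)&roi
    k,l,st,c=cv2.connectedComponentsWithStats(m.astype(np.uint8))
    for i in range(1,k):
        if st[i,4]>10:
            p,_=depthpts(d,l==i); print("blk",n,st[i],c[i].round(1),p.mean(0).round(4))
d=ld("top0")
hsv=cv2.cvtColor(d["color"],cv2.COLOR_RGB2HSV)
roi=np.zeros(hsv.shape[:2],bool); roi[165:250,245:350]=1
p,c=depthpts(d,roi)
m=(p[:,2]>0.04)
import numpy as np
# plate fit
hh=hsv[c[:,1].astype(int),c[:,0].astype(int)]
mm=m&(hh[:,0]>12)&(hh[:,0]<28)&(hh[:,2]>150)
q=p[mm]; A=np.c_[q[:,:2],np.ones(len(q))]
for _ in range(3):
    co=np.linalg.lstsq(A,q[:,2],rcond=None)[0]; r=q[:,2]-A@co; k=abs(r)<.006; A=A[k];q=q[k]
print(len(q),co,np.arctan(np.hypot(*co[:2])),np.degrees(np.arctan2(co[1],co[0])),q.min(0),q.max(0))
rect=cv2.minAreaRect(c[mm].astype(np.float32)); print(rect)
E
```

```text
top0 [293 184   3  13  33] [293.9 190.4] [ 0.4773 -0.0363  0.1083]
top0 [271 186   4  14  44] [272.3 192.2] [0.4749 0.0146 0.1088]
blk top0 [275 184  18  13 198] [283.3 190.4] [ 0.4787 -0.0116  0.1017]
side0 [265 169   9   7  30] [269.1 172.3] [ 0.4775 -0.0344  0.1051]
side0 [256 174  10   8  45] [260.6 177.4] [0.4716 0.0184 0.1052]
blk side0 [261 173  11   9  43] [266.7 176.3] [ 0.4731 -0.015   0.0991]
4751 [ 0.37325508  0.02677892 -0.08777075] 0.3580818049152675 4.103613048527111 [ 0.34609441 -0.15486076  0.04017217] [0.52639733 0.0526286  0.10779829]
((296.46575927734375, 208.42465209960938), (70.76691436767578, 88.98206329345703), 83.9909896850586)
```

View pics/topz.png

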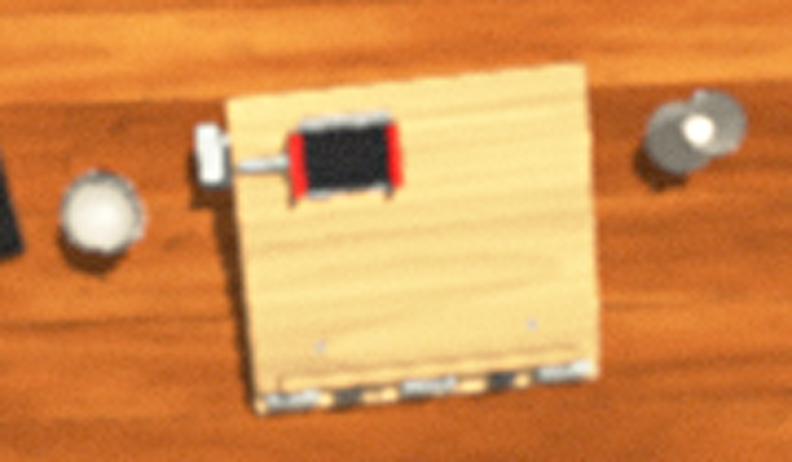

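View pics/sidez.png

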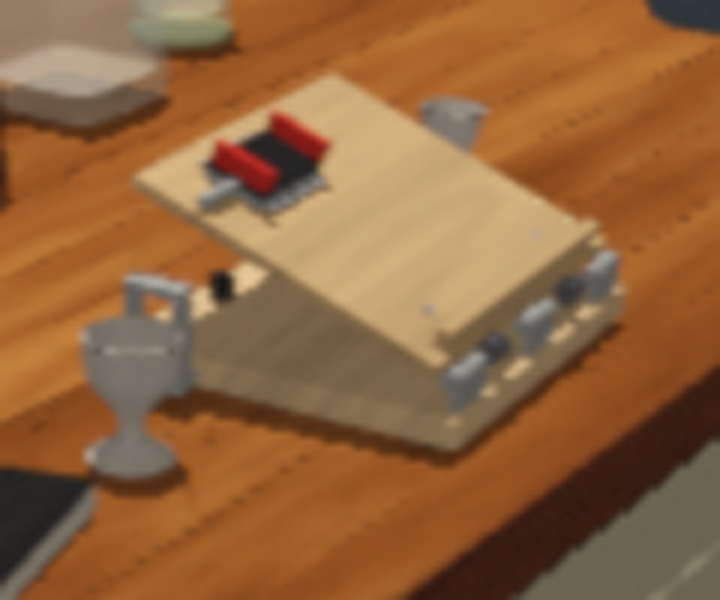

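Run:
```python
import bench; print([n for n in dir(bench) if n[0]!='_']); print(getattr(bench,'tips_ahead',None))
```

```text
['IKError', 'job_done', 'snapshot', 'state', 'tips_ahead']
0.022
```

Call:
carry_out --motion '[[[-1,-0.6,0,0.4],[-1,-0.6,0,0.4],[-1,-0.6,0,0.4],[-1,-0.6,0,0.4],[-1,-0.6,0,0]]]' --fingers -1 --force 20

```text
clock: 0.57
position: [0.2145, -0.4431, 0.2442]
ee_rot: [0.732, -0.682, -0.0, -0.0]
force: [0.3, -0.7, -0.7]
width: 0.0612
```

Call:
carry_out --motion '[[[-1,-0.7,0,0],[-1,-0.7,0,0],[-1,-0.7,0,0],[-1,-0.7,0,0],[-1,-0.7,0,0]]]'

```text
clock: 0.98
position: [0.3086, -0.286, 0.2445]
ee_rot: [0.732, -0.681, -0.0, -0.0]
force: [-0.2, -0.6, -0.0]
width: 0.0283
```

Call:
carry_out --motion '[[[-1,-0.7,0,0],[-1,-0.7,0,0],[-1,-0.7,0,0],[-0.5,-0.3,0,0],[0,0,0,0]]]'

```text
clock: 1.4
position: [0.3727, -0.1743, 0.2444]
ee_rot: [0.734, -0.679, -0.001, -0.0]
force: [0.6, -0.3, -0.5]
width: 0.0014
```

Call:
carry_out --motion '[[[-1,-0.8,0,0],[-1,-0.8,0,0],[-1,-0.8,0.4,0],[-1,-0.7,0.4,0],[-0.6,-0.4,0.4,0]]]'

```text
clock: 1.82
position: [0.4688, -0.0311, 0.2083]
ee_rot: [0.733, -0.68, 0.001, -0.001]
force: [0.6, 0.6, -0.2]
width: 0.0001
```

Call:
carry_out --motion '[[[0,0,0.5,0],[0,0,0.5,0],[0,0,0,0],[0,0,0,0],[0,0,0,0]]]'

```text
clock: 2.23
position: [0.4673, -0.0334, 0.179]
ee_rot: [0.732, -0.681, 0.0, -0.0]
force: [0.7, 0.4, 0.6]
width: 0.0011
```

Run:
```python
from bench import *
import cv2,numpy as np
from h import *
s=state(); print(s["clock"],s["position"],s["ee_rot"],s["force"],s["qpos"].round(2))
for n in ["side","top","wrist"]:
    d=snapshot(n); np.savez(f"pics/{n}1.npz",**d)
    im=d["color"][:,:,::-1]
    if n=="side": im=cv2.resize(im[110:250,200:340],None,fx=4,fy=4,interpolation=cv2.INTER_CUBIC)
    cv2.imwrite(f"pics/{n}1.png",im)
```

```text
2.2333 [ 0.46725746 -0.03336751  0.1789981 ] [ 7.32154843e-01 -6.81138102e-01  4.05401204e-04 -8.63218705e-05] [0.71221012 0.41564112 0.56188805] [-0.31  0.42  1.88 -0.    0.83  1.19]
```

View pics/side1.png

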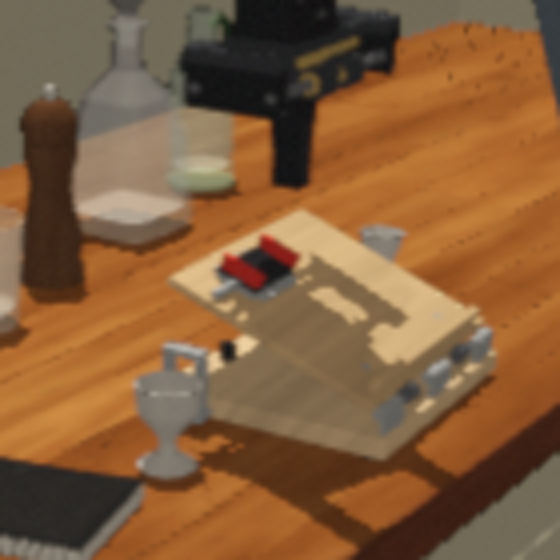

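View pics/wrist1.png

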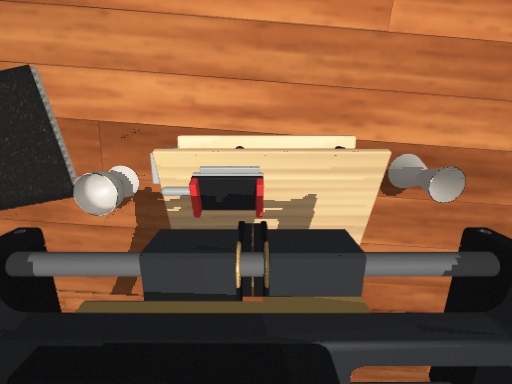

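Run:
```python
from h import *
d=ld("wrist1"); hsv=cv2.cvtColor(d["color"],cv2.COLOR_RGB2HSV)
roi=np.zeros(hsv.shape[:2],bool); roi[165:225,180:275]=1
m=((hsv[...,0]<6)|(hsv[...,0]>172))&(hsv[...,1]>170)&(hsv[...,2]>80)&roi
k,l,st,c=cv2.connectedComponentsWithStats(m.astype(np.uint8))
for i in range(1,k):
    if st[i,4]>20:
        p,_=depthpts(d,l==i); print(st[i],c[i].round(1),p.mean(0).round(4),plane(d,[c[i]],.107).round(4))
m=(d["color"].max(2)<50)&roi; m[:,:203]=0; m[:,256:]=0; m[:178]=0;m[212:]=0
p,c=depthpts(d,m); print(len(p),c.min(0),c.max(0),p.mean(0).round(4),np.median(p,0).round(4),plane(d,[c.mean(0)],.1).round(4), p.min(0),p.max(0))
A=np.c_[p[:,:2],np.ones(len(p))]; print(np.linalg.lstsq(A,p[:,2],rcond=None)[0])
for z in(.095,.1,.105,.11): print(z,plane(d,[(196,197),(260,197),(200,178),(256,178),(202,209),(256,209)],z).round(4).tolist())
```

```text
[189 178  13  39 330] [195.2 196.6] [0.4773 0.0154 0.1096] [[0.4767 0.016  0.107 ]]
[256 178   7  39 261] [259.  196.8] [ 0.4809 -0.037   0.11  ] [[ 0.4803 -0.0371  0.107 ]]
1678 [203. 178.] [255. 209.] [ 0.4793 -0.0115  0.101 ] [ 0.4796 -0.0115  0.1011] [[ 0.4792 -0.0115  0.1   ]] [ 0.46183641 -0.03496216  0.09335994] [0.49592972 0.01140695 0.10753822]
[ 0.37200459  0.0255353  -0.07704472]
0.095 [[0.4726, 0.0177, 0.095], [0.4767, -0.0386, 0.095], [0.49, 0.0145, 0.095], [0.4935, -0.0338, 0.095], [0.4618, 0.0122, 0.095], [0.4653, -0.0359, 0.095]]
0.1 [[0.4742, 0.0167, 0.1], [0.4781, -0.0383, 0.1], [0.4912, 0.0136, 0.1], [0.4946, -0.0336, 0.1], [0.4636, 0.0113, 0.1], [0.467, -0.0357, 0.1]]
0.105 [[0.4757, 0.0157, 0.105], [0.4796, -0.0381, 0.105], [0.4923, 0.0126, 0.105], [0.4957, -0.0335, 0.105], [0.4654, 0.0104, 0.105], [0.4687, -0.0355, 0.105]]
0.11 [[0.4773, 0.0147, 0.11], [0.4811, -0.0378, 0.11], [0.4935, 0.0117, 0.11], [0.4967, -0.0333, 0.11], [0.4672, 0.0096, 0.11], [0.4704, -0.0353, 0.11]]
```

Call:
carry_out --motion '[[[-0.35,-0.27,0,0],[-0.35,-0.27,0.4,0],[0,0,0.5,0],[0,0,0.4,0],[0,0,0,0]]]'

```text
clock: 2.8
position: [0.4806, -0.0101, 0.1385]
ee_rot: [0.733, -0.681, -0.001, 0.001]
force: [-1.0, -0.3, 0.1]
width: 0.0001
```

Call:
carry_out --motion '[[[0,0,0,0],[0,0,0,0],[0,0,0,0],[0,0,0,0],[0,0,0,0]]]'

```text
clock: 3.22
position: [0.4819, -0.0105, 0.1402]
ee_rot: [0.732, -0.681, 0.001, -0.0]
force: [-0.7, 0.4, 0.7]
width: 0.0004
```

Call:
carry_out --motion '[[[0,0,0.1,0],[0,0,0.1,0],[0,0,0.1,0],[0,0,0.05,0],[0,0,0,0]]]'

```text
clock: 3.63
position: [0.4811, -0.0102, 0.1285]
ee_rot: [0.733, -0.681, -0.001, 0.0]
force: [-0.0, 0.2, 0.0]
width: -0.0
```

Call:
carry_out --motion '[[[0,0,0.05,0],[0,0,0.05,0],[0,0,0,0],[0,0,0,0],[0,0,0,0]]]'

```text
clock: 4.05
position: [0.482, -0.0103, 0.1264]
ee_rot: [0.733, -0.681, 0.0, -0.0]
force: [0.0, 1.1, 5.2]
width: 0.0003
```

Call:
carry_out --motion '[[[0,-0.02,0.07,0],[0,-0.02,0.07,0],[0,-0.02,0.07,0],[0,-0.02,0.07,0],[0,-0.02,0.07,0]]]'

```text
clock: 4.47
position: [0.4864, -0.0103, 0.1163]
ee_rot: [0.732, -0.681, 0.002, -0.001]
force: [2.1, 1.9, 6.7]
width: 0.0005
```

Call:
carry_out --motion '[[[0,-0.03,0.07,0],[0,-0.03,0.07,0],[0,-0.03,0.07,0],[0,-0.03,0.07,0],[0,-0.03,0.07,0]]]'

```text
clock: 4.88
position: [0.4906, -0.0099, 0.1058]
ee_rot: [0.732, -0.681, 0.002, -0.001]
force: [0.4, 2.0, 7.2]
width: 0.0006
```

Call:
carry_out --motion '[[[0,-0.03,0.07,0],[0,-0.03,0.07,0],[0,-0.03,0.07,0],[0,-0.02,0.07,0],[0,-0.02,0.07,0]]]'

```text
clock: 5.3
position: [0.4939, -0.0097, 0.0952]
ee_rot: [0.733, -0.681, 0.001, -0.001]
force: [0.4, 0.3, 6.8]
width: 0.0002
```

Call:
carry_out --motion '[[[0,0,0.07,0],[0,0,0.07,0],[0,0,0.07,0],[0,0,0.07,0],[0,0,0.07,0]]]'

```text
clock: 5.72
position: [0.496, -0.0099, 0.0852]
ee_rot: [0.732, -0.681, 0.003, -0.002]
force: [3.3, 1.5, 7.6]
width: 0.0002
```

Call:
carry_out --motion '[[[0,0,0.04,0],[0,0,0.04,0],[0,0,0.04,0],[0,0,0.03,0],[0,0,0,0]]]'

```text
clock: 6.13
position: [0.4967, -0.0101, 0.0809]
ee_rot: [0.732, -0.681, 0.004, -0.002]
force: [3.8, 1.9, 8.6]
width: 0.0003
```

Call:
carry_out --motion '[[[0,-0.02,0.03,0],[0,-0.02,0.03,0],[0,0,0.03,0],[0,0,0,0],[0,0,0,0]]]'

```text
clock: 6.55
position: [0.4972, -0.01, 0.0781]
ee_rot: [0.732, -0.681, 0.003, -0.002]
force: [3.3, 0.2, 7.7]
width: 0.0006
```

Call:
carry_out --motion '[[[0,0,0.03,0],[0,0,0.02,0],[0,0,0,0],[0,0,0,0],[0,0,0,0]]]'

```text
clock: 6.97
position: [0.4974, -0.01, 0.0767]
ee_rot: [0.732, -0.681, 0.003, -0.002]
force: [2.5, -0.2, 8.1]
width: 0.0004
```

Run:
```python
from bench import *
import cv2,numpy as np
s=state(); print(s["clock"],s["position"],s["force"])
d=snapshot("side"); np.savez("pics/side2.npz",**d)
cv2.imwrite("pics/side2.png",cv2.resize(d["color"][140:240,220:340][:,:,::-1],None,fx=6,fy=6,interpolation=cv2.INTER_CUBIC))
```

```text
6.9667 [ 0.49741849 -0.00998615  0.07669228] [ 2.50368543 -0.20495368  8.13226127]
```

View pics/side2.png

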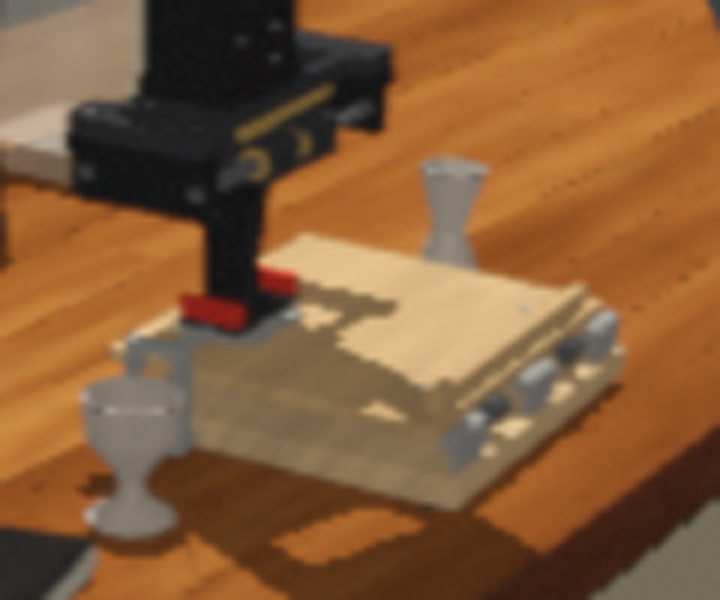

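Call:
carry_out --motion '[[[0,0,0.03,0],[0,0,0.02,0],[0,0,0,0],[0,0,0,0],[0,0,0,0]]]'

```text
clock: 7.43
position: [0.4976, -0.01, 0.0753]
ee_rot: [0.732, -0.681, 0.004, -0.002]
force: [2.7, 0.9, 9.3]
width: 0.0005
```

Call:
carry_out --motion '[[[0,0,0.02,0],[0,0,0.01,0],[0,0,0,0],[0,0,0,0],[0,0,0,0]]]'

```text
clock: 7.85
position: [0.4976, -0.01, 0.0746]
ee_rot: [0.732, -0.681, 0.004, -0.002]
force: [3.7, 1.9, 11.1]
width: 0.0004
```

Call:
carry_out --motion '[[[0,0,0.02,0],[0,0,0,0],[0,0,0,0],[0,0,0,0],[0,0,0,0]]]'

```text
clock: 8.27
position: [0.4977, -0.01, 0.0744]
ee_rot: [0.732, -0.681, 0.004, -0.002]
force: [2.8, 1.8, 15.7]
width: 0.0004
```

Call:
carry_out --motion '[[[0,0,0.02,0],[0,0,0,0],[0,0,0,0],[0,0,0,0],[0,0,0,0]]]'

```text
clock: 8.68
position: [0.4977, -0.01, 0.0743]
ee_rot: [0.732, -0.681, 0.004, -0.002]
force: [1.2, 2.2, 19.0]
width: 0.0007
```

Call:
carry_out --motion '[[[0,0,-0.01,0],[0,0,0,0],[0,0,0,0],[0,0,0,0],[0,0,0,0]]]'

```text
clock: 9.1
position: [0.4977, -0.0101, 0.0744]
ee_rot: [0.732, -0.681, 0.004, -0.002]
force: [2.4, 1.3, 17.7]
width: 0.0006
```

Call:
carry_out --motion '[[[-0.03,0,0,0],[-0.03,0,0,0],[-0.03,0,0,0],[0,0,0,0],[0,0,0,0]]]'

```text
clock: 9.52
position: [0.4976, -0.0078, 0.0744]
ee_rot: [0.733, -0.681, 0.004, -0.002]
force: [1.9, 0.1, 16.3]
width: 0.0004
```

Call:
carry_out --motion '[[[-0.04,0,0,0],[-0.04,0,0,0],[-0.04,0,0,0],[-0.04,0,0,0],[0,0,0,0]]]'

```text
clock: 9.93
position: [0.4972, -0.003, 0.0744]
ee_rot: [0.733, -0.681, 0.004, -0.002]
force: [1.5, -1.3, 16.6]
width: 0.0007
```

Run:
```python
from bench import *
import cv2,numpy as np
s=state(); print(s["clock"],s["position"],s["force"])
d=snapshot("side"); np.savez("pics/side3.npz",**d)
cv2.imwrite("pics/side3.png",cv2.resize(d["color"][140:240,220:340][:,:,::-1],None,fx=6,fy=6,interpolation=cv2.INTER_CUBIC))
```

```text
9.9333 [ 0.4972303  -0.00296214  0.07437932] [ 1.50198957 -1.25515809 16.59280109]
```

View pics/side3.png

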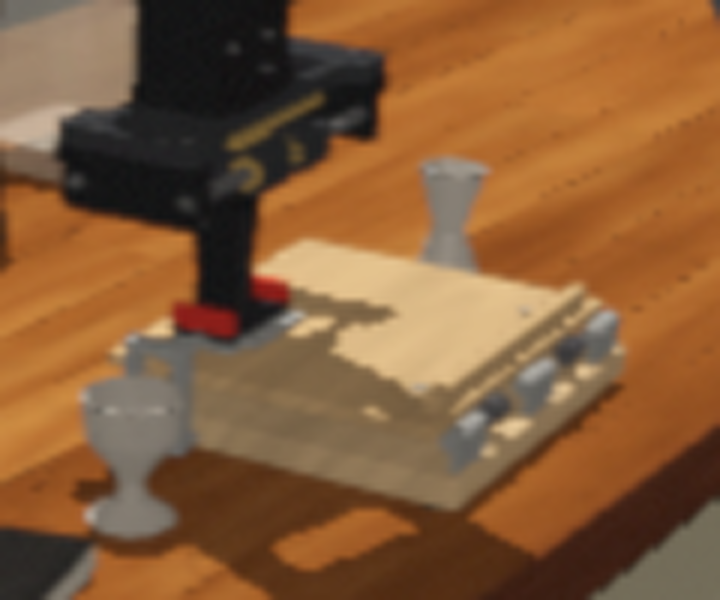

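The red ridges moved along with the finger (left ridge from about (215,312) to (207,320)), so the bolt is being dragged. I'll carry on.

Call:
carry_out --motion '[[[-0.04,0,0,0],[-0.04,0,0,0],[-0.04,0,0,0],[-0.04,0,0,0],[0,0,0,0]]]'

```text
clock: 10.4
position: [0.4969, 0.0019, 0.0744]
ee_rot: [0.733, -0.681, 0.004, -0.002]
force: [1.8, -0.9, 16.8]
width: 0.0005
```

Call:
carry_out --motion '[[[-0.04,0,0,0],[-0.04,0,0,0],[-0.04,0,0,0],[0,0,0,0],[0,0,0,0]]]'

```text
clock: 10.82
position: [0.4966, 0.0055, 0.0743]
ee_rot: [0.733, -0.681, 0.004, -0.002]
force: [0.7, -0.7, 17.5]
width: 0.0002
```

Call:
carry_out --motion '[[[-0.04,0,0,0],[-0.04,0,0,0],[0,0,0,0],[0,0,0,0],[0,0,0,0]]]'

```text
clock: 11.23
position: [0.4964, 0.0079, 0.0743]
ee_rot: [0.733, -0.681, 0.004, -0.002]
force: [1.9, -0.0, 16.8]
width: 0.0005
```

Call:
carry_out --motion '[[[-0.04,0,0,0],[-0.04,0,0,0],[0,0,0,0],[0,0,0,0],[0,0,0,0]]]'

```text
clock: 11.65
position: [0.4963, 0.0103, 0.0743]
ee_rot: [0.733, -0.681, 0.004, -0.002]
force: [2.5, -0.5, 16.7]
width: 0.0005
```

Call:
carry_out --motion '[[[-0.03,0,0,0],[-0.03,0,0,0],[0,0,0,0],[0,0,0,0],[0,0,0,0]]]'

```text
clock: 12.07
position: [0.4962, 0.0113, 0.0744]
ee_rot: [0.733, -0.68, 0.004, -0.002]
force: [1.4, -3.9, 17.2]
width: 0.0007
```

Call:
carry_out --motion '[[[-0.03,0,0,0],[0,0,0,0],[0,0,0,0],[0,0,0,0],[0,0,0,0]]]'

```text
clock: 12.48
position: [0.4962, 0.0114, 0.0744]
ee_rot: [0.733, -0.68, 0.005, -0.001]
force: [-0.6, -7.3, 16.4]
width: 0.0003
```

Run:
```python
from bench import *
import cv2,numpy as np
s=state(); print(s["clock"],s["position"],s["force"])
d=snapshot("side"); np.savez("pics/side4.npz",**d)
cv2.imwrite("pics/side4.png",cv2.resize(d["color"][140:240,220:340][:,:,::-1],None,fx=6,fy=6,interpolation=cv2.INTER_CUBIC))
```

```text
12.4833 [0.4961916  0.01144392 0.07435165] [-0.60000827 -7.34903071 16.38128556]
```

View pics/side4.png

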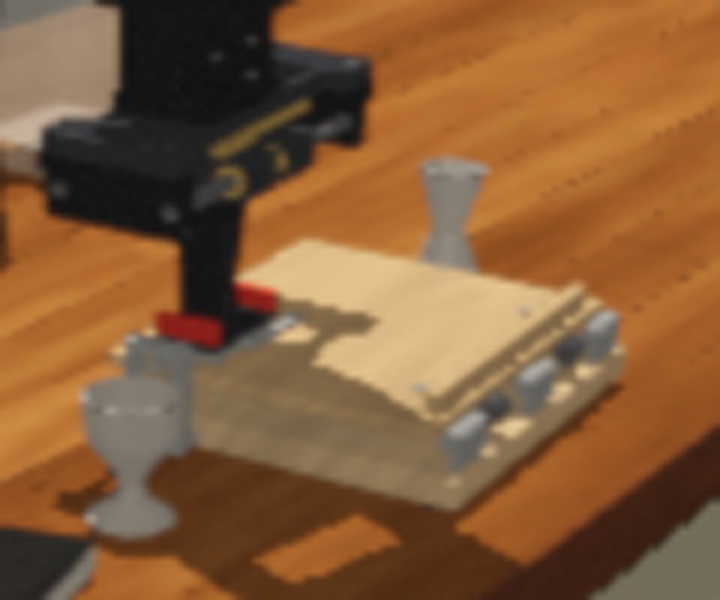

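The side force rose at 21.4 mm of travel, which means the bolt is at its hard stop. Next I'll unload sideways and then lift.

Call:
carry_out --motion '[[[0.03,0,0,0],[0.02,0,0,0],[0,0,-0.03,0],[0,0,-0.03,0],[0,0,-0.03,0]]]'

```text
clock: 12.95
position: [0.496, 0.0112, 0.0763]
ee_rot: [0.733, -0.681, 0.004, -0.002]
force: [2.4, -3.1, 8.9]
width: 0.0001
```

Call:
carry_out --motion '[[[0,0,-0.1,0],[0,0,-0.2,0],[0,0,-0.4,0],[0,0,-0.6,0],[0,0,-0.6,0]]]'

```text
clock: 13.37
position: [0.4909, 0.0128, 0.1316]
ee_rot: [0.733, -0.681, -0.002, 0.001]
force: [0.2, -0.1, -0.1]
width: 0.0007
```

Call:
carry_out --motion '[[[0,0,-0.8,0],[0,0,-0.8,0],[0,0,-0.5,0],[0,0,0,0],[0,0,0,0]]]'

```text
clock: 13.78
position: [0.4921, 0.0126, 0.195]
ee_rot: [0.733, -0.681, 0.0, -0.0]
force: [0.1, 0.2, -0.1]
width: 0.0004
```

Run:
```python
from bench import *
import cv2,numpy as np
from h import *
s=state(); print(s["clock"],s["position"],s["force"])
for n in("side","wrist"):
    d=snapshot(n); np.savez(f"pics/{n}5.npz",**d)
    im=d["color"][:,:,::-1]
    if n=="side": im=cv2.resize(im[140:240,220:340],None,fx=6,fy=6,interpolation=cv2.INTER_CUBIC)
    cv2.imwrite(f"pics/{n}5.png",im)
hsv=cv2.cvtColor(d["color"],cv2.COLOR_RGB2HSV)
roi=np.zeros(hsv.shape[:2],bool); roi[130:240,150:400]=1
m=((hsv[...,0]<6)|(hsv[...,0]>172))&(hsv[...,1]>170)&(hsv[...,2]>80)&roi
k,l,st,c=cv2.connectedComponentsWithStats(m.astype(np.uint8))
for i in range(1,k):
    if st[i,4]>20:
        p,_=depthpts(d,l==i); print(st[i],c[i].round(1),p.mean(0).round(4))
m=(hsv[...,0]>12)&(hsv[...,0]<28)&(hsv[...,2]>150)&roi
p,c=depthpts(d,m); q=p[(p[:,2]>.036)&(p[:,2]<.11)]
A=np.c_[q[:,:2],np.ones(len(q))]
for _ in range(5):
    co=np.linalg.lstsq(A,q[:,2],rcond=None)[0]; r=q[:,2]-A@co; k=abs(r)<.004; A=A[k];q=q[k]
print(len(q),co,q.mean(0))
```

```text
13.7833 [0.49209921 0.01260427 0.19501224] [ 0.14732846  0.15622302 -0.05073498]
[227 175   7  33 178] [229.8 190.5] [0.4918 0.0373 0.0648]
[277 175   7  33 180] [280.1 191. ] [ 0.4948 -0.0155  0.0641]
9130 [0.01829111 0.00119042 0.03595202] [ 0.49431966 -0.07115639  0.04490897]
```

View pics/side5.png

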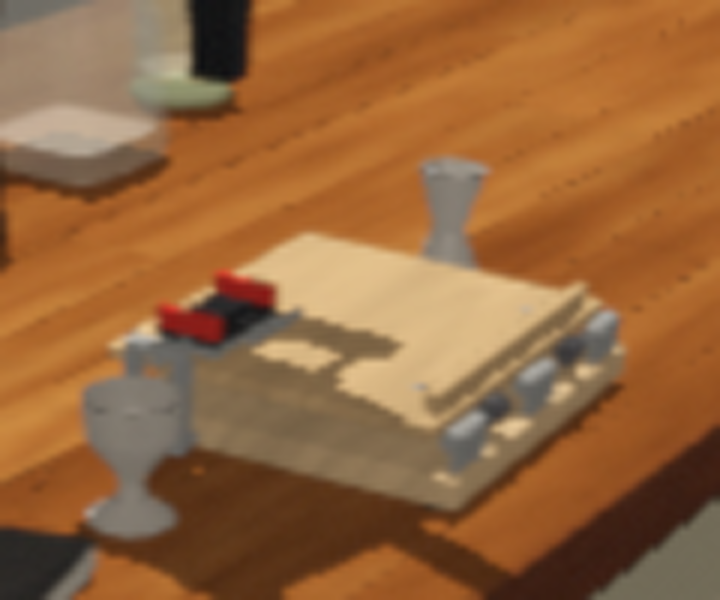

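View pics/wrist5.png

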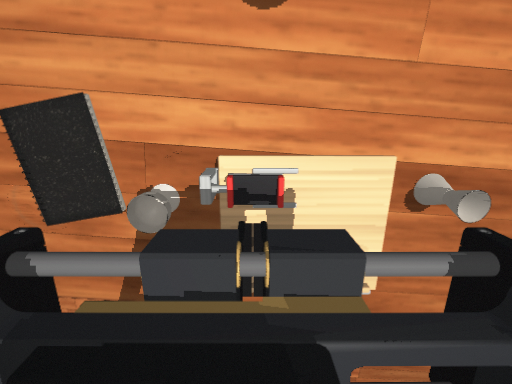

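```bash
python3 -c "
from bench import *
print(state()['joint_velocities'].round(4)); print(job_done())"
```

```text
[-0.0029  0.013   0.0024  0.0012 -0.0025 -0.0013]
the job is handed in; nothing more can be done
None
```

The plate is latched level under the keeper and the job is handed in, at about 14 s on the clock. No verdict was reported back.

**What I did:** I pressed the thumb pad with the closed fingertips. Contact came with the tips at about 0.104 m, and the pad proved to be near its lowest setting. I pushed the plate onto its buffers, where I read 16 to 19 N. I then dragged the bolt along rest +y at about 17 N until the side force rose to 7 N at the hard stop. After that I unloaded sideways and lifted clear.

**Last checks after letting go:**
- **Bolt:** the red ridges had moved about 22 mm, and the tool had travelled about 21.4 mm, so the bolt is fully home.
- **Plate:** it stays down by itself. The depth images put it at about 0.018 rad, which fits the 2 mm of play under the keeper and is within the 0.03 limit.
- **Force:** the highest force I saw at the end of a call was about 19 N. Force is only reported then, so a brief higher peak could have gone unseen.
- **Bystanders:** the egg cup, jigger and book looked unmoved in the pictures, but I did not measure them.
- **Robot:** it was clear of everything, with the force reading near zero.

No check failed or disagreed.

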